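Uncap the detector and hold the amber filter over it

TASK

Take the red dust cap off the detector and hang it by its bail handle on the hook. Then pick the amber filter out of the walnut case, carry it over the black beam screen without bumping it, and finish holding it still, level and centred about a centimetre above the detector's sensor window. Keep hold of the filter at the end, never let it touch the detector, and leave the other optics in the case where they are.

Things in the scene. Friction and masses are not known exactly. Their poses are not given: they have to be found in the camera images.
- cap_grip (a point): Middle of the upright red grip block at the top of the red dust cap (cap about 120 g, 132 mm tall): block 16 x 16 mm square, reaching 24 mm above and 26 mm below this point; grasp here from above. z up. The cap's skirt reaches 20 mm down around the detector head, 3.5 mm clear all round: lift it straight up first
- cap_bar (a point): Middle of the underside of the cap's bail handle, 32 mm straight below cap_grip; same axes. The bail is 8 mm round steel: a level bar along y, with a leg at y = -27 and +27 mm down to the cap. This underside rests on the hook; the opening beneath runs through along x, 46 mm wide between the legs, 52 mm high
- hook_seat (a point): Top of the hook's level arm, 170 mm above the worktop, where the bail should rest. Bar 8 mm thick; it points along -x (roughly to the robot) from a 16 mm post 58 mm away on the +x side. The arm is level for 40 mm on the -x side, then its tip slopes up, ending 54 mm from this point and 16 mm above it. y is level, across the arm. Fixed
- hook: The hook stand as a whole, fixed: foot 90 x 90 x 12 mm, post 175 mm tall. Origin on the worktop under the post's centre; same axes as hook_seat, which lies at (-58, 0, 170) mm
- cap: The dust cap as a whole: red, round, 64 mm across and 24 mm tall, below its bail. Origin at the centre of its rim (lower edge), 108 mm below cap_grip; same axes
- filter_center (a point): Centre of the amber glass filter in its black ring: an upright cylinder 46 mm across, 34 mm tall, about 80 g; z up. It stands in one of the case's four seats, 6 mm deep; 28 mm stick out above the grey insert, whose top is 11 mm below this point. Grasp across the diameter from above, fingertips just above the insert
- filter: The same filter; origin at the centre of its underside, 17 mm below filter_center
- case: Open walnut case, fixed, 264 x 264 mm. Origin at the centre of its underside; rim 55 mm high, walls 10 mm, grey insert's top 35 mm up. Seats 50 mm square at x = +-48, y = +-48 mm, floor 29 mm up, hold the filter and three other optics in any order. The lid stands open along the +y edge, leaning outwards, 260 mm high
- mirror: Gold mirror on a dark mount, 46 x 46 mm foot, 52 mm tall, standing in a seat; origin at the centre of its underside. Leave alone
- stage: Steel translation stage, 46 x 46 mm, 48 mm tall, standing in a seat; origin at the centre of its underside. Leave alone
- cage: Silver cage plate with four upright rods, 46 x 46 mm, 50 mm tall, standing in a seat; origin at the centre of its underside. Leave alone
- screen: Black upright beam screen with a yellow top edge between case and detector, fixed: 260 mm long along its x axis, 6 mm thick along y, 110 mm high; two feet 40 mm wide. Origin at the centre of its lower edge. Not to be touched
- sensor_top (a point): Centre of the detector's flat top face, which holds the sensor window (a black disc 20 mm across in a brass ring) and looks straight up, 60 mm above the worktop. The blue head is 50 mm across and 28 mm tall. Fixed, z up. Covered by the cap at the start
- detector: The detector as a whole, fixed; foot 60 x 60 x 10 mm. Origin on the worktop, 60 mm below sensor_top
Not all that is in view belongs to the job. Of the things that look like the cap, the middle-sized one is meant.

How it is judged:
By the outcome, as a careful person would: the job done as asked, in the order asked, and still so for the second after the job is handed in, while the arm keeps its last pose, push and grip.
It also fails if it takes over 58 s, if anything falls off the work surface, if the arm or the gripper's body presses on something with over 40 N, if the wrist force passes 120 N, or if a joint passes its speed limit or range.

ROBOT

A 6-joint arm with a two-finger parallel gripper is mounted at the origin on the work surface. World frame = base frame: x ahead of the robot, y to its left, z up, the work surface at z = 0. Lengths are in m, angles in rad, forces in N, time in s.
With the tool pointing down it reaches from about 0.375 to 0.975 m from the base axis. Payload 3.8 kg.
Tool frame: the origin (TCP) lies at the very end of the fingers, on their centre line; the grasp point (between the pads) lies 19 mm behind it (ctrl.pinch_z is the distance from the TCP to the grasp point, in m); y points along the fingers, z is the direction in which the jaws open and shut, and the axes are right-handed (so a half turn about y gives the same grasp; the last joint's range is limited). The gripper opens to 88 mm and grips with 3 to 60 N. Pads are 18 mm wide; open, the fingers measure 123 mm over their backs; the gripper's body (75 mm by 187 mm) begins 45 mm behind the grasp point.
Start: joints at [1.284, 0.264, 1.604, -0, 1.274, -0.037], TCP at [0.167, 0.654, 0.239] pointing down, gripper open.
Joint ranges: [-2.63, 2.63], [-0.94, 2.18], [0.31, 2.57], [-1.31, 4.45], [0, 2.66], [-2.55, 2.55]. Speed limits (rad/s): [2.57, 2.57, 3.14, 3.14, 3.14, 3.14].

INTERFACE

Orientations are given as a unit quaternion [w, x, y, z].
In Python, from bench import ctrl, viewer gives the robot as it stands.
- The arm moves only by the shell command python3 -m creep 'ROWS' [OPENING]. ROWS is JSON, a list that holds one entry, the list of rows, each a list of 6 numbers: the shift along the tool's x, y, z normalised to -1 to 1, where 1 is 0.15 m, then the turn, a rotation vector about the tool's x, y, z normalised to -1 to 1, where 1 is 360 degrees. In form: [[[dx, dy, dz, wx, wy, wz], ...]]. A call has 1 to 20 rows; each row shifts and turns the commanded pose from where the row before left it, along the tool's axes as they then stand; what a row does not reach is not made up. A row lasts 1/10 s, in which the tool goes at most 50 mm and 8.59 degrees, less where a joint would pass 70% of its speed; a pose out of reach is approached as far as the arm can. A call with a number of a shift or a turn outside -1 to 1 is refused whole. A call with a gripper value outside its range is refused whole. OPENING is the closure, from 0 (fully open) to 1 (shut), set as the call begins (- or left out, the last holds). The fingers move at their own pace and stop on an object; the grip force is fixed at half the most. Time passes only in rows, so rows that do not move let the fingers close. It gives the time, the measured TCP pose, the force and the opening at its end, in the units of the state.
- ctrl.get_obs(): the state, without advancing time (a new reading comes with each control period).
- viewer.capture(name): name is "side" or "top"; returns the picture (480x640x3 uint8, red, green, blue); there is no depth.
- viewer.calibration(name): a dict with "fx", "fy", "cx", "cy" (pixels), "R" (3x3) and "t" (3): a world point X has camera coordinates R X + t. Camera axes: x right, y down, z forward; pixel columns grow to the right and rows downward; lengths in m; the calibration is good to about 2 mm. A picture is of the moment at which its call begins. calibration takes no time and is no camera call.
- ctrl.job_done(): hands the job in, once; it reports no verdict.
The state is a dict: "time_s": time; "joints": joint angles; "qd": joint speeds; "joint_torque": joint torques, N m; "tool_pos": TCP position; "orientation": TCP orientation; "force": force on the tool from outside, world axes, zero at the start; "moment": the same for the moment, N m; "opening": finger opening in m.
Only numpy, scipy, OpenCV 4.12 (cv2) and the standard library are available. Lean on these libraries where they do the work, as an engineer would, in place of code of your own. Each camera call takes 0.05 s, during which the arm holds its last target.

## Working session

There is one attempt and no reset: what is moved stays moved. The work goes in short steps, Python scripts to look and compute and a shell command to move; the robot and the scene stay as the last step left them, time stands still between calls to the robot, and variables do not carry over. Pictures are saved under pics/ and viewed, and the job is handed in when it is done.

```bash
ls; mkdir -p pics
python3 - <<'E'
from bench import ctrl, viewer
import cv2
print(ctrl.get_obs(), ctrl.pinch_z)
for n in("side","top"):
    cv2.imwrite(f"pics/{n}0.png",viewer.capture(n)[:,:,::-1]); print(viewer.calibration(n))
E
```

```text
pics
{'time_s': 0.0, 'joints': array([ 1.28407400e+00,  2.64741921e-01,  1.60529409e+00,  1.63790565e-05,
        1.27370353e+00, -3.68971968e-02]), 'qd': array([-2.00527459e-03, -7.03613807e-05, -1.94691170e-03,  1.48645679e-04,
        3.00046969e-04, -6.26119062e-05]), 'joint_torque': array([ 1.75672041e-03, -5.02107310e+01, -3.56880212e+01,  7.31167383e-02,
        2.89564719e-02, -1.76211111e-04]), 'tool_pos': array([0.16668719, 0.65339894, 0.23743872]), 'orientation': array([-0.70084856,  0.70234502, -0.08822639,  0.08797089]), 'force': array([-0.39394941,  0.5831884 ,  0.03934363]), 'moment': array([-0.06418618, -0.01588297,  0.00034219]), 'opening': 0.08805318292109687} 0.0187
{'fx': 520.9151165108568, 'fy': 520.9151165108568, 'cx': 316.86615912116287, 'cy': 239.9080534738247, 'R': array([[ 0.69360148, -0.7203279 ,  0.00668611],
       [-0.41610912, -0.40821216, -0.81253679],
       [ 0.58802227,  0.56079457, -0.58287156]]), 't': array([-0.37851526,  0.31805919,  0.8027915 ])}
{'fx': 434.12486051744736, 'fy': 434.12486051744736, 'cx': 314.325107829702, 'cy': 248.39069413641423, 'R': array([[ 0.10175934, -0.99480293, -0.00348881],
       [-0.96966858, -0.09840366, -0.22373996],
       [ 0.22223386,  0.02615062, -0.97464263]]), 't': array([-0.03539758,  0.56697714,  0.79339408])}
```

View pics/side0.png

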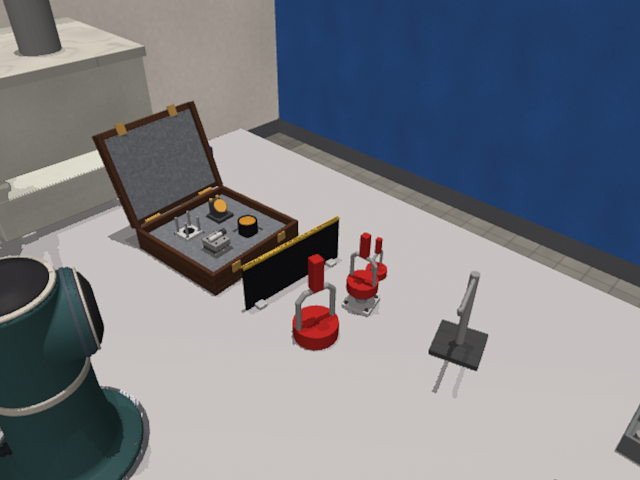

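View pics/top0.png

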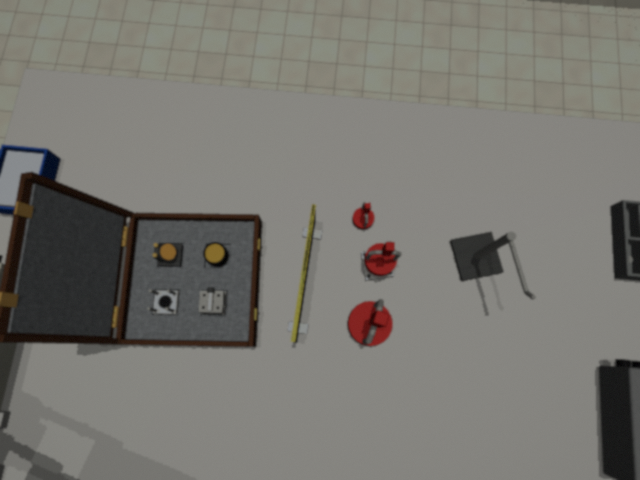

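The middle-sized cap sits on the detector: side about (362,285), top about (381,259). The filter is at side (247,225), top (215,253), and the hook post at top about (511,237). I'll enlarge these areas.

Run:
```python
import cv2
def crop(f,x,y,w,h,k,o):
    i=cv2.imread(f)[y:y+h,x:x+w]; cv2.imwrite(o,cv2.resize(i,None,fx=k,fy=k,interpolation=cv2.INTER_CUBIC))
crop("pics/side0.png",330,220,100,100,6,"pics/s_cap.png")
crop("pics/top0.png",340,190,100,100,6,"pics/t_cap.png")
crop("pics/side0.png",410,260,100,140,4,"pics/s_hook.png")
crop("pics/top0.png",440,220,100,100,6,"pics/t_hook.png")
crop("pics/side0.png",160,180,100,80,7,"pics/s_fil.png")
crop("pics/top0.png",140,210,130,140,4,"pics/t_fil.png")
```

```text
(no output)
```

View pics/s_cap.png

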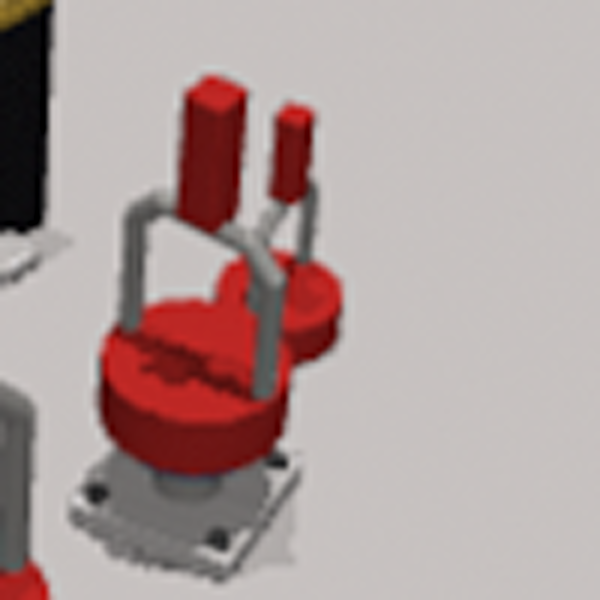

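View pics/t_cap.png

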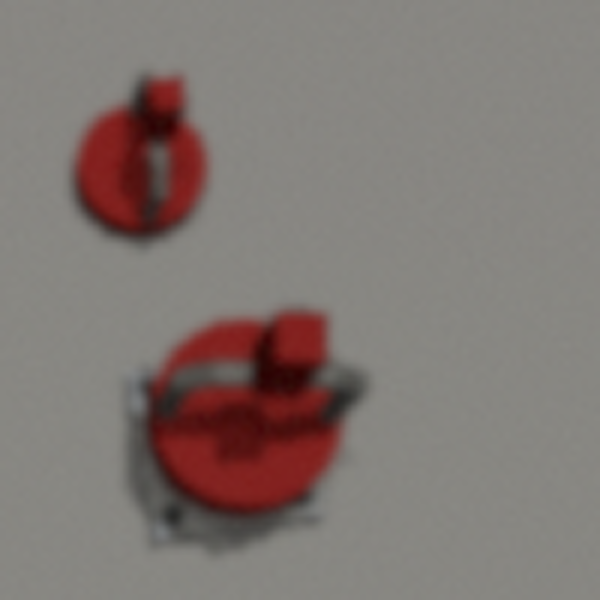

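View pics/s_hook.png

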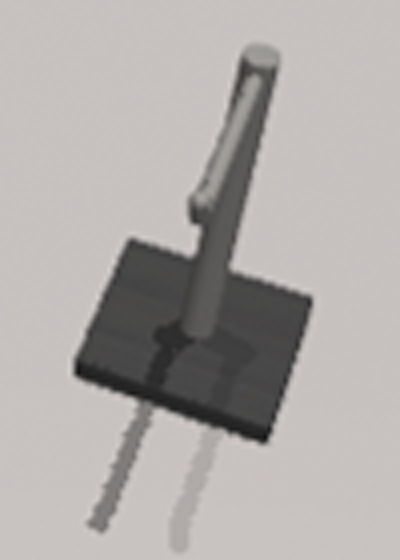

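View pics/t_hook.png

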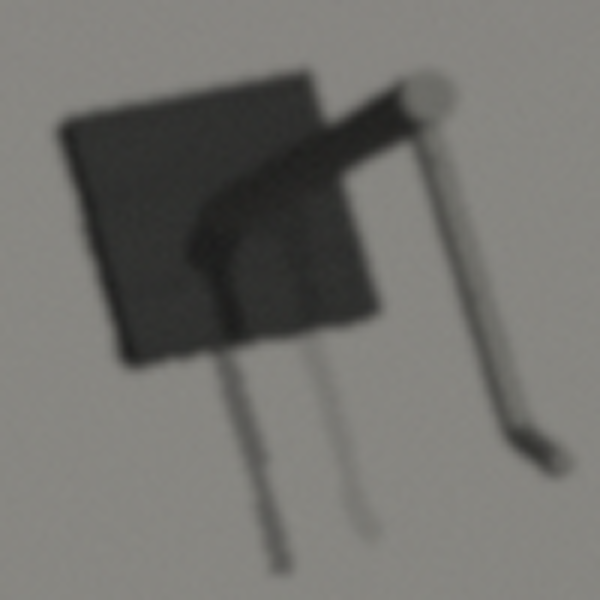

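View pics/s_fil.png

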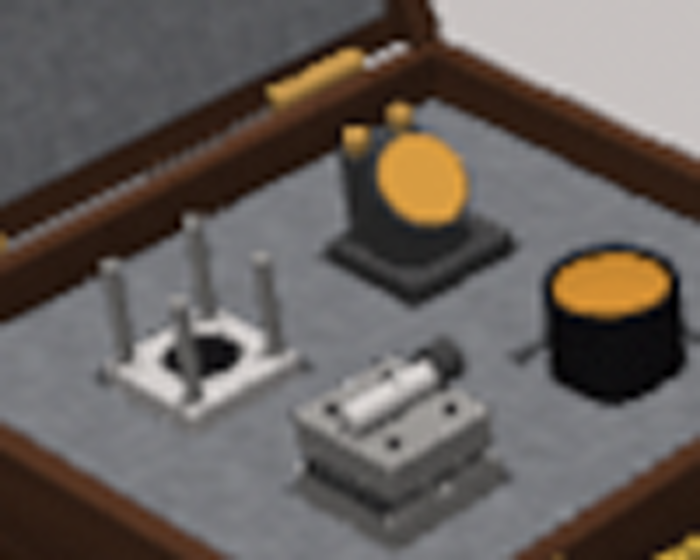

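View pics/t_fil.png

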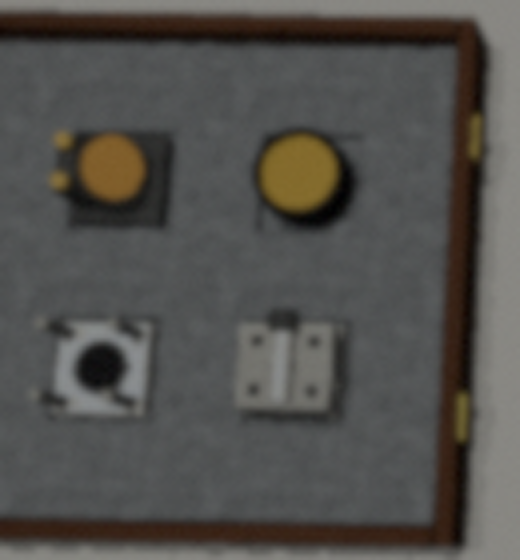

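```bash
cat > h.py <<'E'
import numpy as np
from bench import viewer
from scipy.optimize import least_squares
C={n:viewer.calibration(n) for n in("side","top")}
def proj(n,X):
    c=C[n]; p=np.asarray(X)@c["R"].T+c["t"]
    return np.stack([c["fx"]*p[...,0]/p[...,2]+c["cx"],c["fy"]*p[...,1]/p[...,2]+c["cy"]],-1)
def cr(x,y,k,px,py): return ((px+.5)/k-.5+x,(py+.5)/k-.5+y)
def pose(pts,x0):
    # pts: (cam, local xyz in mm, pixel)
    def W(x,l):
        c,s=np.cos(x[2]),np.sin(x[2]); l=np.array(l)/1e3
        return np.array([x[0]+c*l[0]-s*l[1],x[1]+s*l[0]+c*l[1],l[2]])
    f=lambda x:np.concatenate([proj(n,W(x,l))-np.array(p) for n,l,p in pts])
    r=least_squares(f,x0,x_scale=[.01,.01,.1],loss='soft_l1'); return r.x,r.fun.reshape(-1,2).round(1)
def onz(n,p,z):
    c=C[n]; d=c["R"].T@np.array([(p[0]-c["cx"])/c["fx"],(p[1]-c["cy"])/c["fy"],1]); o=-c["R"].T@c["t"]
    return o+d*(z-o[2])/d[2]
def tri(ps,pt):
    A=[];b=[]
    f=lambda X:np.concatenate([proj("side",X)-ps,proj("top",X)-pt])
    r=least_squares(f,[.6,0,.1]); return r.x,r.fun.round(1)
E
python3 - <<'E'
from h import *
S=lambda x,y:cr(330,220,6,x,y); T=lambda x,y:cr(340,190,6,x,y)
np.set_printoptions(precision=4,suppress=True)
for n,m in(("cap",0),):
  pts=[("side",(8,8,172),S(185,92)),("side",(-8,8,172),S(213,103)),("side",(-8,-8,172),S(246,90)),("side",(8,-8,172),S(215,75)),
  ("side",(0,27,64),S(130,327)),("side",(0,-27,64),S(265,392)),
  ("top",(8,8,172),T(275,315)),("top",(8,-8,172),T(328,313)),("top",(-8,-8,172),T(325,365)),("top",(-8,8,172),T(275,362))]
  # local corner labels may rotate; print
  print("guess",onz("top",T(300,339),.172),onz("side",S(215,90),.172))
  x0=list(onz("top",T(300,339),.172)[:2])+[0.]
  r=pose(pts,x0); print(r)
S=lambda x,y:cr(410,260,4,x,y); T=lambda x,y:cr(440,220,6,x,y)
pts=[("side",(45,45,12),S(131,240)),("side",(45,-45,12),S(312,300)),("side",(-45,-45,12),S(268,430)),("side",(-45,45,12),S(78,362)),("side",(0,0,175),S(261,57)),
("top",(45,45,12),T(65,122)),("top",(45,-45,12),T(308,72)),("top",(-45,-45,12),T(378,312)),("top",(-45,45,12),T(130,365)),("top",(0,0,175),T(430,97)),
("top",(-98,0,166),T(513,430)),("top",(-110,0,182),T(558,460)),("side",(-110,0,182),S(201,202))]
r=pose(pts,[.7,-.25,0.]);print(r)
x=r[0];c,s=np.cos(x[2]),np.sin(x[2]);print("seat",x[0]-.058*c,x[1]-.058*s)
print("filter",onz("top",cr(140,210,4,299,173),.063),onz("side",cr(160,180,7,613,282),.063))
# big and small caps tops in full images
print("big", tri(np.array([316,258]),np.array([378,304])))
print("small", tri(np.array([378.5,239.]),np.array([367,205.5])))
for n in("screenL","screenR"):
  p={"screenL":(313,206),"screenR":(294,342)}[n]; print(n,onz("top",p,.11))
for p in((260,216),(255,345),(132,214),(119,345)): print("case",onz("top",p,.055))
E
```

```text
guess [ 0.5602 -0.1091  0.172 ] [ 0.5602 -0.11    0.172 ]
(array([ 0.5603, -0.1098,  0.1607]), array([[ 3.4, -3.8],
       [-5.6, -1.6],
       [-3.7,  3.4],
       [ 5.8,  1.9],
       [-0.8,  0. ],
       [ 0.2, -0.7],
       [-0.5, -0.3],
       [-0.1, -0.5],
       [ 1.3, -0.1],
       [ 0.4,  0.9]]))
(array([ 0.5987, -0.3157,  0.2998]), array([[-0.7, -1.7],
       [ 0.6, -1.4],
       [ 0.9, -1. ],
       [-1. , -1.4],
       [-0.2, -0.9],
       [-0. , -0.8],
       [ 0.6, -0.6],
       [ 1.4,  0.5],
       [ 0.7,  0.2],
       [-0.1,  0. ],
       [ 0.9,  0.8],
       [ 0.2,  1.7],
       [-0.9,  0.1]]))
seat 0.5433349641645936 -0.3328783682693878
filter [0.5389 0.2178 0.063 ] [0.539 0.218 0.063]
big (array([ 0.4548, -0.0929,  0.1674]), array([ 3.7, -0.7, -2.5,  2.5]))
small (array([ 0.6566, -0.072 ,  0.0937]), array([-0.,  0.,  0., -0.]))
screenL [0.6396 0.032  0.11  ]
screenR [0.3835 0.0396 0.11  ]
case [0.6258 0.1392 0.055 ]
case [0.3709 0.1155 0.055 ]
case [0.6037 0.3994 0.055 ]
case [0.3446 0.3731 0.055 ]
```

Run:
```python
from h import *
S=lambda x,y:cr(330,220,6,x,y); T=lambda x,y:cr(340,190,6,x,y)
np.set_printoptions(precision=4,suppress=True)
pts=[("side",(-8,8,172),S(185,92)),("side",(-8,-8,172),S(213,103)),("side",(8,-8,172),S(246,90)),("side",(8,8,172),S(215,75)),
  ("side",(0,27,64),S(130,327)),("side",(0,-27,64),S(265,392)),
  ("top",(8,8,172),T(275,315)),("top",(8,-8,172),T(328,313)),("top",(-8,-8,172),T(325,365)),("top",(-8,8,172),T(275,362))]
print(pose(pts,[.56,-.11,0.]))
print(proj("side",[.4548,-.0929,.1674]))
# hook arm only: tip & post in top, direction
T=lambda x,y:cr(440,220,6,x,y)
a=onz("top",T(430,97),.175);b=onz("top",T(513,428),.166);d=a-b;print(a,b,np.arctan2(d[1],d[0]),np.hypot(d[0],d[1]))
from bench import ctrl
from scipy.spatial.transform import Rotation as R
q=ctrl.get_obs()["orientation"];print(R.from_quat(q[[1,2,3,0]]).as_matrix())
import cv2
for f,x,y,k,o in(("side",270,230,5,"s_big"),("top",330,270,6,"t_big")):
    i=cv2.imread(f"pics/{f}0.png")[y:y+120,x:x+120]; cv2.imwrite(f"pics/{o}.png",cv2.resize(i,None,fx=5,fy=5,interpolation=cv2.INTER_CUBIC))
```

```text
(array([ 0.5604, -0.1097,  0.0601]), array([[-1.1, -0.2],
       [ 1.2,  1.3],
       [ 0.8, -0.3],
       [-1. , -1. ],
       [-0. , -0.7],
       [-0.6, -0. ],
       [-0.1, -0.7],
       [ 0.4, -0. ],
       [ 0.8,  0.3],
       [-0.1,  0.5]]))
[319.6799 257.2899]
[ 0.5988 -0.3159  0.175 ] [ 0.507  -0.3431  0.166 ] 0.2886314278595641 0.09585115279376862
[[ 0.9689 -0.0006  0.2473]
 [-0.2473 -0.0019  0.9689]
 [-0.0001 -1.     -0.002 ]]
```

View pics/s_big.png

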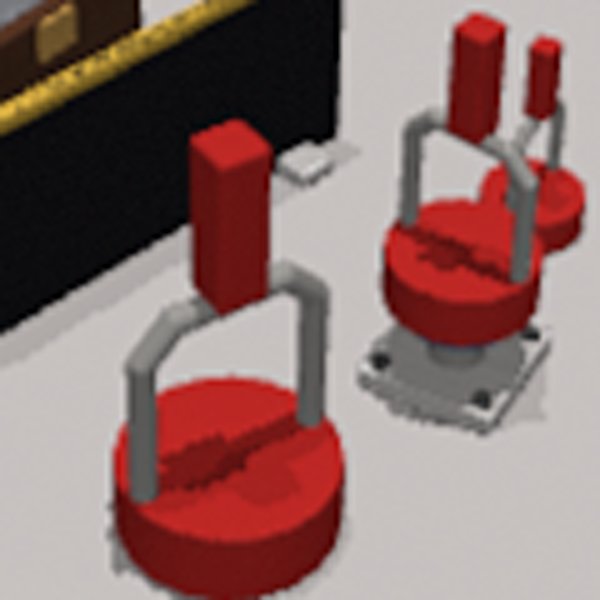

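View pics/t_big.png

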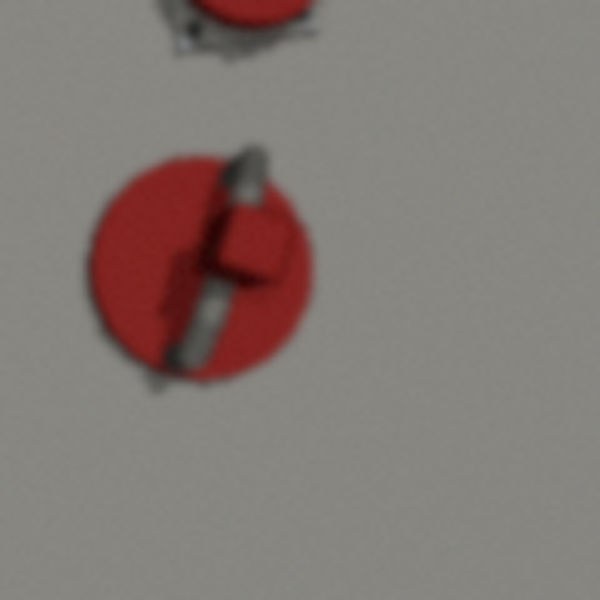

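```bash
cat >> h.py <<'E'
from bench import ctrl
from scipy.spatial.transform import Rotation as Ro
def go(p,yaw=None):
    o=ctrl.get_obs(); q=o["orientation"]; M=Ro.from_quat(q[[1,2,3,0]])
    d=M.inv().apply(np.array(p)-o["tool_pos"])/.15
    print("t",round(o["time_s"],2),"pos",o["tool_pos"].round(4),"F",o["force"].round(1),"open",round(o["opening"],4))
    print("shift units total",d.round(4))
    if yaw is not None:
        T=Ro.from_matrix(np.column_stack([[np.cos(yaw),np.sin(yaw),0],[0,0,-1],[-np.sin(yaw),np.cos(yaw),0]]))
        print("turn units",((M.inv()*T).as_rotvec()/(2*np.pi)).round(4))
E
python3 - <<'E'
from h import *
def f(x,y,k,px,py): return np.array(cr(x,y,k,px,py))
print("big",tri(f(270,230,5,230,142),f(330,270,5,256,243)))
o=ctrl.get_obs()["tool_pos"]
go([o[0],o[1],.38]); go([.5604,-.1097,o[2]],.06)
E
```

```text
big (array([ 0.43542283, -0.10125526,  0.18096062]), array([-0.1,  0. ,  0.1, -0.1]))
t 0.1 pos [0.1667 0.6534 0.2375] F [ 0.9 -0.4 -0.2] open 0.0881
shift units total [-1.000e-04 -9.499e-01 -1.900e-03]
t 0.1 pos [0.1667 0.6534 0.2375] F [ 0.9 -0.4 -0.2] open 0.0881
shift units total [ 3.8012  0.0083 -4.2806]
turn units [ 0.0003 -0.0493 -0.0001]
```

```bash
python3 -m creep '[[[0,-0.19,0,0,0,0],[0,-0.19,0,0,0,0],[0,-0.19,0,0,0,0],[0,-0.19,0,0,0,0],[0,-0.19,0,0,0,0],[0.1,0,-0.12,0,0,0],[0.15,0,-0.17,0,0,0],[0.2,0,-0.22,0,0,0],[0.2,0,-0.22,0,0,0],[0.2,0,-0.22,0,0,0],[0.2,0,-0.22,0,0,0],[0.2,0,-0.22,0,0,0],[0.2,0,-0.22,0,0,0],[0.2,0,-0.22,0,0,0],[0.2,0,-0.22,0,0,0],[0.2,0,-0.22,0,0,0],[0.2,0,-0.22,0,0,0],[0.2,0,-0.22,0,0,0],[0.2,0,-0.22,0,0,0],[0.2,0,-0.22,0,0,0]]]' 0.3
python3 -c "
from h import *
go([.5604,-.1097,.26],.06)"
```

```text
time_s: 2.1
tool_pos: [0.4645, 0.0887, 0.3809]
orientation: [0.702, -0.702, 0.088, -0.088]
force: [1.1, -0.6, -0.1]
opening: 0.0618
t 2.1 pos [0.4645 0.0887 0.3809] F [ 1.1 -0.6 -0.1] open 0.0618
shift units total [ 0.9466  0.8059 -1.1235]
turn units [-0.     -0.0493 -0.    ]
```

```bash
python3 -m creep '[[[0.19,0.12,-0.22,0,0,0],[0.19,0.16,-0.22,0,0,0],[0.19,0.16,-0.22,0,0,0],[0.19,0.16,-0.22,0,0,0],[0.19,0.2,-0.24,0,0,0],[0,0,0,0,-0.017,0],[0,0,0,0,-0.017,0],[0,0,0,0,-0.015,0],[0,0,0,0,0,0],[0,0,0,0,0,0]]]'
python3 -c "
from h import *
import cv2
go([.5604,-.1097,.131],.06)
for n in('side','top'): cv2.imwrite(f'pics/{n}1.png',viewer.capture(n)[:,:,::-1])
for f,x,y,k in(('side',280,160,4),('top',300,170,4)):
    i=cv2.imread(f'pics/{f}1.png')[y:y+150,x:x+190]; cv2.imwrite(f'pics/{f}1c.png',cv2.resize(i,None,fx=k,fy=k,interpolation=cv2.INTER_CUBIC))
o=ctrl.get_obs()['tool_pos'];print(proj('side',o),proj('top',o))
"
```

```text
time_s: 3.1
tool_pos: [0.559, -0.1037, 0.2635]
orientation: [0.707, -0.707, -0.02, 0.02]
force: [0.5, -1.0, -0.8]
opening: 0.0617
t 3.1 pos [ 0.559  -0.1037  0.2635] F [ 0.5 -1.  -0.8] open 0.0617
shift units total [ 0.0079  0.8834 -0.0407]
turn units [-0.     -0.0007 -0.0001]
[365.37835203 190.85746055] [395.92134376 232.58726065]
```

View pics/side1c.png

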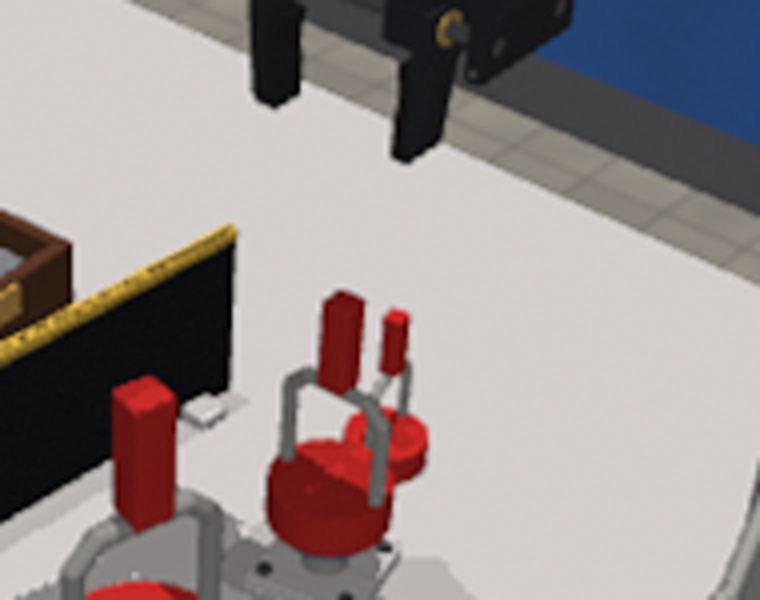

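View pics/top1c.png

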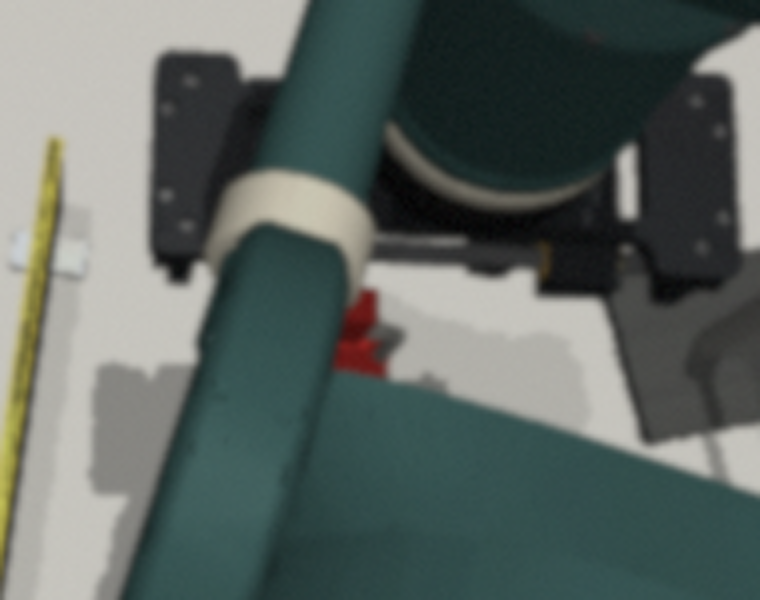

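The side view shows the open fingers over the cap, with tips near (348,186) and (381,200). Their midpoint agrees with the projected TCP, so I'm descending.

```bash
python3 -m creep '[[[0.004,0,-0.02,0,0,0],[0.004,0,-0.02,0,0,0],[0,0.12,0,0,0,0],[0,0.15,0,0,0,0],[0,0.15,0,0,0,0],[0,0.15,0,0,0,0],[0,0.12,0,0,0,0],[0,0.1,0,0,0,0],[0,0.05,0,0,0,0],[0,0.04,0,0,0,0],[0,0,0,0,0,0],[0,0,0,0,0,0]]]'
python3 -c "
from h import *
import cv2
go([.5604,-.1097,.131],.06)
for n in('side',): cv2.imwrite(f'pics/{n}2.png',viewer.capture(n)[:,:,::-1])
for f,x,y,k in(('side',300,190,5),):
    i=cv2.imread(f'pics/{f}2.png')[y:y+120,x:x+150]; cv2.imwrite(f'pics/{f}2c.png',cv2.resize(i,None,fx=k,fy=k,interpolation=cv2.INTER_CUBIC))
"
```

```text
time_s: 4.4
tool_pos: [0.5613, -0.1098, 0.1326]
orientation: [-0.707, 0.707, 0.021, -0.02]
force: [-0.5, 0.6, -0.6]
opening: 0.0619
t 4.4 pos [ 0.5613 -0.1098  0.1326] F [-0.5  0.6 -0.6] open 0.0619
shift units total [-0.006   0.0107  0.0013]
turn units [ 0.0001 -0.0003  0.0002]
```

View pics/side2c.png

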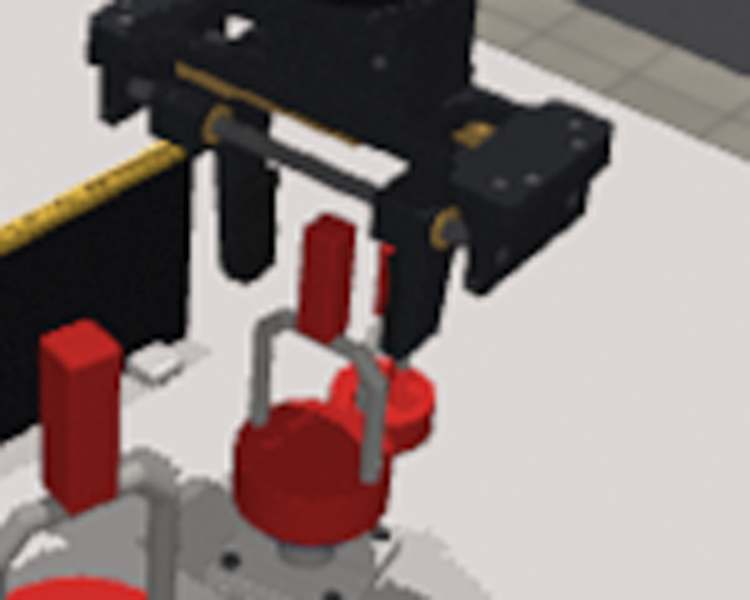

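The block sits centred between the fingers, at about (365,255) in the full picture. Closing.

```bash
python3 -m creep '[[[0,0,0,0,0,0],[0,0,0,0,0,0],[0,0,0,0,0,0],[0,0,0,0,0,0],[0,0,0,0,0,0],[0,0,0,0,0,0],[0,0,0,0,0,0],[0,0,0,0,0,0],[0,0,0,0,0,0]]]' 1
python3 -c "
from h import *
go([.5613,-.1098,.26],.06)"
```

```text
time_s: 5.35
tool_pos: [0.5607, -0.1097, 0.1318]
orientation: [-0.707, 0.707, 0.021, -0.021]
force: [-0.0, 0.5, -0.6]
opening: 0.0155
t 5.35 pos [ 0.5607 -0.1097  0.1318] F [-0.   0.5 -0.6] open 0.0155
shift units total [ 3.800e-03 -8.543e-01 -8.000e-04]
turn units [ 0.     -0.0003 -0.    ]
```

```bash
python3 -m creep '[[[0,-0.04,0,0,0,0],[0,-0.08,0,0,0,0],[0,-0.1,0,0,0,0],[0,-0.12,0,0,0,0],[0,-0.15,0,0,0,0],[0,-0.15,0,0,0,0],[0,-0.12,0,0,0,0],[0,-0.08,0,0,0,0],[0,-0.03,0,0,0,0],[0,0,0,0,-0.01,0],[0,0,0,0,-0.015,0],[0,0,0,0,-0.0125,0],[0,0,0,0,0,0],[0,0,0,0,0,0]]]'
python3 -c "
from h import *
import cv2
go([.419,-.370,.218],.295)
for n in('side','top'): cv2.imwrite(f'pics/{n}3.png',viewer.capture(n)[:,:,::-1])
"
```

```text
time_s: 6.75
tool_pos: [0.5604, -0.1096, 0.2618]
orientation: [0.7, -0.699, -0.102, 0.103]
force: [-0.7, -0.4, -1.0]
opening: 0.0157
t 6.75 pos [ 0.5604 -0.1096  0.2618] F [-0.7 -0.4 -1. ] open 0.0157
shift units total [-1.4018  0.2926 -1.3915]
turn units [-0.0001 -0.0005 -0.0001]
```

View pics/side3.png

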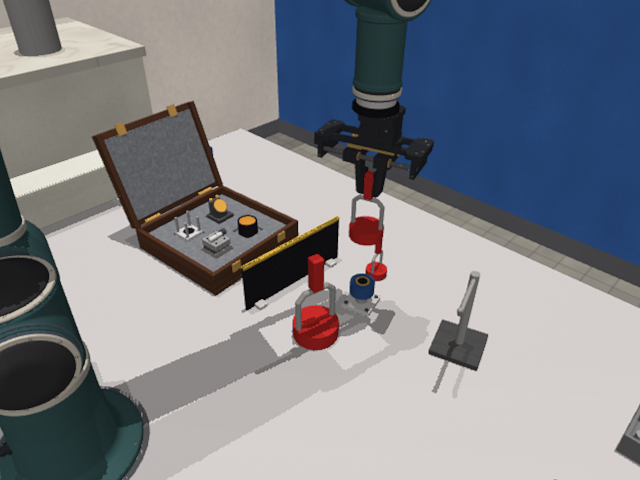

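The cap hangs from the gripper at about (366,230), and the bare detector shows at (362,286). Next, the pre-hook point.

```bash
python3 -m creep '[[[-0.05,0,-0.06,0,0,0],[-0.1,0,-0.11,0,0,0],[-0.125,0,-0.122,0,0,0],[-0.125,0,-0.122,0,0,0],[-0.125,0,-0.122,0,0,0],[-0.125,0,-0.122,0,0,0],[-0.125,0,-0.122,0,0,0],[-0.125,0,-0.122,0,0,0],[-0.125,0,-0.122,0,0,0],[-0.125,0,-0.122,0,0,0],[-0.125,0,-0.122,0,0,0],[-0.1,0,-0.08,0,0,0],[-0.05,0,-0.045,0,0,0],[0,0.1,0,0,0,0],[0,0.1,0,0,0,0],[0,0.08,0,0,0,0],[0,0,0,0,0,0],[0,0,0,0,0,0],[0,0,0,0,0,0]]]'
python3 -c "
from h import *
import cv2
go([.5432,-.3326,.218],.295)
for n in('side','top'): cv2.imwrite(f'pics/{n}4.png',viewer.capture(n)[:,:,::-1])
for f,x,y,k in(('side',400,200,5),('top',420,210,5)):
    i=cv2.imread(f'pics/{f}4.png')[y:y+120,x:x+150]; cv2.imwrite(f'pics/{f}4c.png',cv2.resize(i,None,fx=k,fy=k,interpolation=cv2.INTER_CUBIC))
"
```

```text
time_s: 8.75
tool_pos: [0.4281, -0.358, 0.2208]
orientation: [-0.695, 0.707, 0.087, -0.1]
force: [-0.2, 0.2, -0.7]
opening: 0.0157
t 8.75 pos [ 0.4281 -0.358   0.2208] F [-0.2  0.2 -0.7] open 0.0157
shift units total [ 0.7849  0.003  -0.0368]
turn units [ 0.0024 -0.0048 -0.0033]
```

View pics/side4c.png

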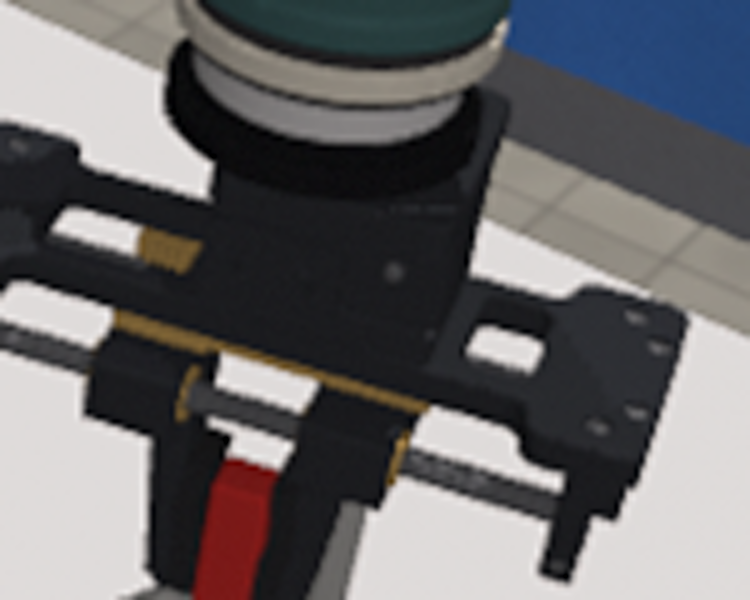

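View pics/top4.png

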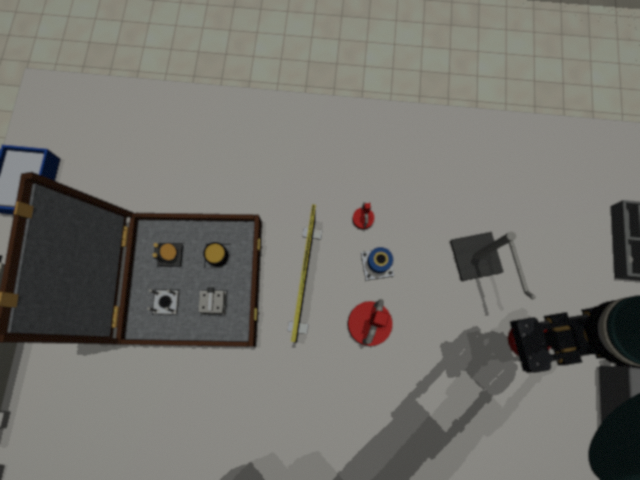

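```bash
python3 -c "
from h import *
o=ctrl.get_obs();print(o['joints'].round(3),o['qd'].round(3),o['moment'].round(2))
go([.4281,-.358,.2208],.295)
import cv2
i=cv2.imread('pics/top4.png')
for n,(x,y,w,h) in dict(a=(340,230,80,60),b=(450,220,110,160)).items():
    k=8 if n=='a' else 4
    cv2.imwrite(f'pics/top4{n}.png',cv2.resize(i[y:y+h,x:x+w],None,fx=k,fy=k,interpolation=cv2.INTER_CUBIC))
i=cv2.imread('pics/side4.png')
cv2.imwrite('pics/side4b.png',cv2.resize(i[250:400,390:540],None,fx=4,fy=4,interpolation=cv2.INTER_CUBIC))
"
```

```text
[-0.726  0.055  1.877 -0.028  1.207 -2.551] [-0.002 -0.001  0.     0.     0.002  0.001] [ 0.04 -0.07  0.01]
t 8.85 pos [ 0.4282 -0.3583  0.2212] F [ 0.2  0.8 -1.5] open 0.0157
shift units total [-0.0001  0.0028  0.0023]
turn units [ 0.0025 -0.0049 -0.0033]
```

View pics/side4b.png

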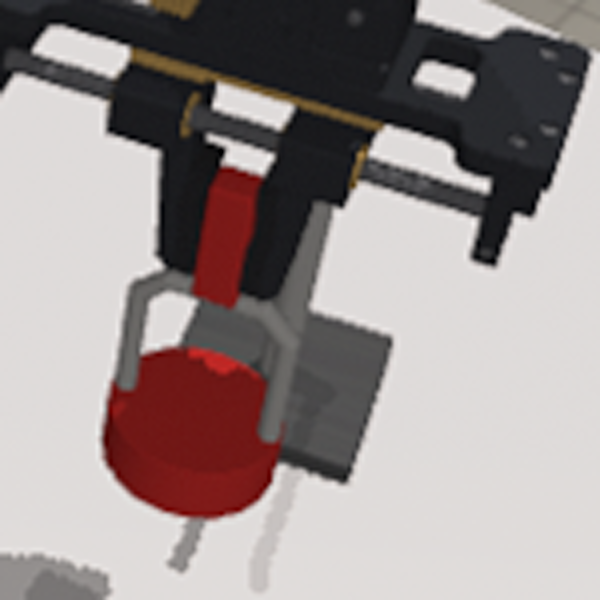

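View pics/top4b.png

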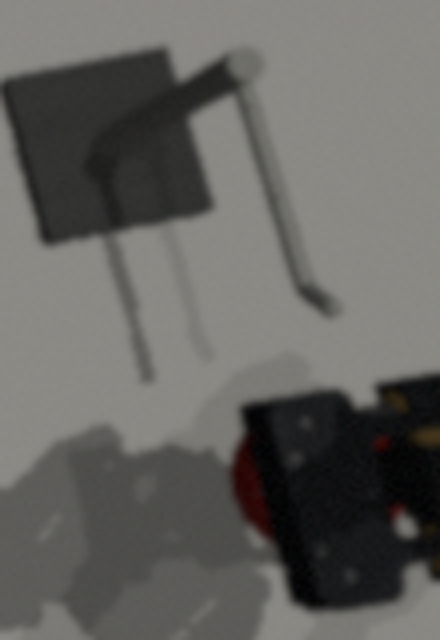

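View pics/top4a.png

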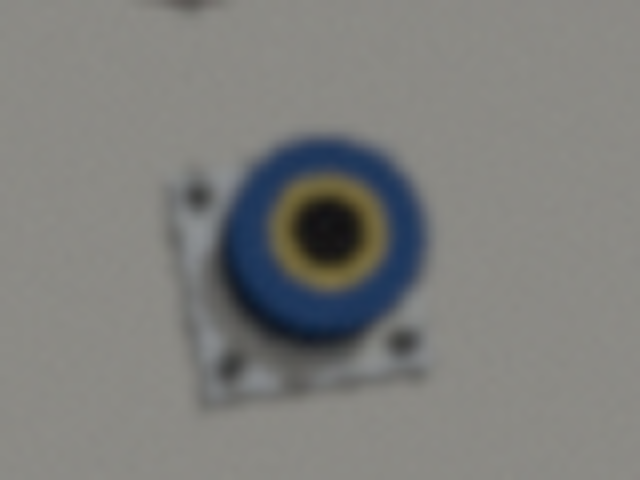

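```bash
python3 -c "
from h import *
u=np.array([np.cos(.295),np.sin(.295)])
s=np.array([.5432,-.3326])
p=ctrl.get_obs()['tool_pos'][:2]-s
print('along,lat',p@u, p@[-u[1],u[0]])
q=s-.098*u
go([q[0],q[1],.219],.265)
print('sensor',onz('top',cr(340,230,8,329,231),.06),onz('top',cr(340,230,8,325,236),.06))
import cv2
i=cv2.imread('pics/side3.png');cv2.imwrite('pics/side3d.png',cv2.resize(i[260:330,320:400],None,fx=8,fy=8,interpolation=cv2.INTER_CUBIC))
"
```

```text
along,lat -0.1175065432714206 0.008817722041304672
t 8.85 pos [ 0.4282 -0.3583  0.2212] F [ 0.2  0.8 -1.5] open 0.0157
shift units total [ 0.1321  0.013  -0.0546]
turn units [ 0.0025 -0.0001 -0.0032]
sensor [ 0.56158245 -0.11001322  0.06      ] [ 0.56022644 -0.10911753  0.06      ]
```

View pics/side3d.png

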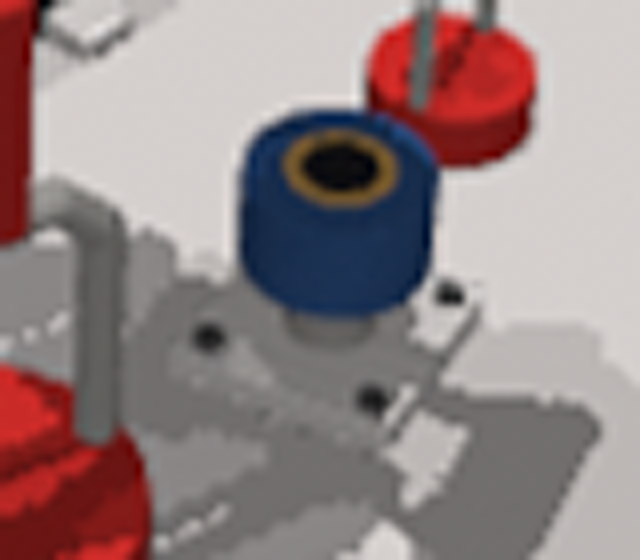

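The pre-hook offset and small tilt come from joint 6 reaching its limit at -2.55. I'll back off along the approach and level the tool.

```bash
python3 -m creep '[[[0.06,0,0,0,0,0],[0.07,0,0,0,0,0],[0,0.01,-0.03,0.0025,0,-0.0032],[0,0,-0.025,0,0,0],[0,0,0,0,0,0],[0,0,0,0,0,0]]]'
python3 -c "
from h import *
u=np.array([np.cos(.295),np.sin(.295)])
s=np.array([.5432,-.3326])
p=ctrl.get_obs()['tool_pos'][:2]-s
print('along,lat',p@u, p@[-u[1],u[0]],ctrl.get_obs()['joints'][5])
go([s[0],s[1],.219],.285)
print('sensor side',onz('side',cr(320,260,8,340,167),.06))
"
```

```text
time_s: 9.45
tool_pos: [0.4489, -0.3607, 0.2184]
orientation: [0.701, -0.701, -0.092, 0.094]
force: [-0.1, 0.2, -0.6]
opening: 0.0159
along,lat -0.09841175069052606 0.0005552365470713177 -2.552514686274579
t 9.45 pos [ 0.4489 -0.3607  0.2184] F [-0.1  0.2 -0.6] open 0.0159
shift units total [ 0.6558 -0.0059  0.0173]
turn units [-0.0001 -0.0035 -0.0004]
sensor side [ 0.56095764 -0.10958739  0.06      ]
```

```bash
python3 -m creep '[[[0.05,0,0.002,0,0,0],[0.07,0,0.002,0,0,0],[0.08,0,0.002,0,0,0],[0.08,0,0.002,0,0,0],[0.08,0,0.002,0,0,0],[0.08,0,0.002,0,0,0],[0.08,0,0.002,0,0,0],[0.07,0,0.002,0,0,0],[0.06,0,0.001,0,0,0],[0,0,0,0,-0.003,0],[0,0,0,0,0,0],[0,0,0,0,0,0]]]'
python3 -c "
from h import *
import cv2
u=np.array([np.cos(.295),np.sin(.295)])
s=np.array([.5432,-.3326])
p=ctrl.get_obs()['tool_pos'][:2]-s
print('along,lat',p@u, p@[-u[1],u[0]],ctrl.get_obs()['joints'][5])
go([s[0],s[1],.186],.285)
for n in('side','top'): cv2.imwrite(f'pics/{n}5.png',viewer.capture(n)[:,:,::-1])
i=cv2.imread('pics/side5.png')
cv2.imwrite('pics/side5b.png',cv2.resize(i[210:380,390:540],None,fx=4,fy=4,interpolation=cv2.INTER_CUBIC))
i=cv2.imread('pics/top5.png')
cv2.imwrite('pics/top5b.png',cv2.resize(i[190:330,440:600],None,fx=4,fy=4,interpolation=cv2.INTER_CUBIC))
"
```

```text
time_s: 10.65
tool_pos: [0.5422, -0.3327, 0.2183]
orientation: [0.7, -0.7, -0.098, 0.1]
force: [-0.6, -0.2, -1.3]
opening: 0.0152
along,lat -0.0010070620892486115 0.00018247198236895059 -2.440636826319723
t 10.65 pos [ 0.5422 -0.3327  0.2183] F [-0.6 -0.2 -1.3] open 0.0152
shift units total [ 0.0073  0.2152 -0.0013]
turn units [-0.0001 -0.0005 -0.0004]
```

View pics/side5b.png

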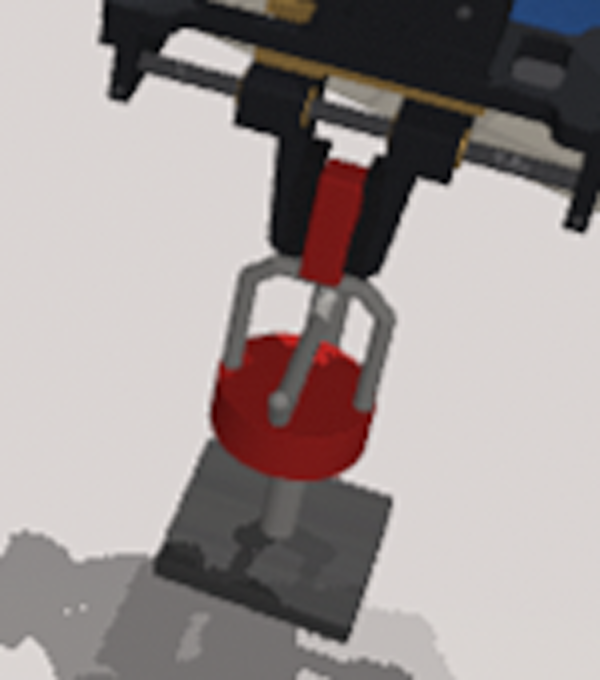

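View pics/top5b.png

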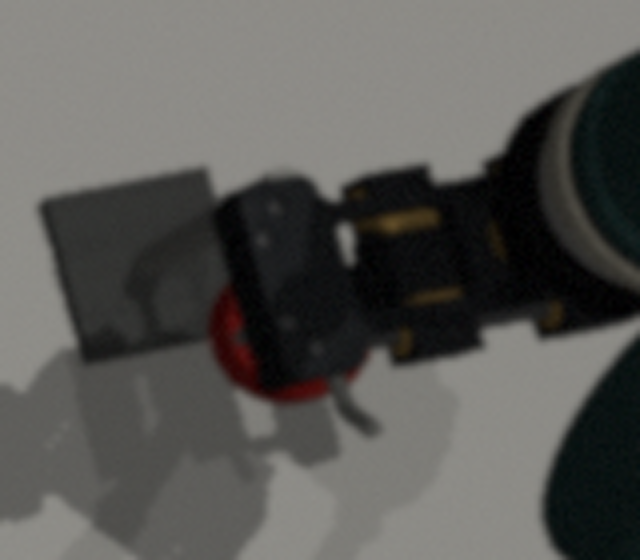

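The arm passes through the bail: tip at about (460,312) in the full side picture, bar above it. Lowering.

```bash
python3 -m creep '[[[0,0.04,0,0,0,0],[0,0.05,0,0,0,0],[0,0.05,0,0,0,0],[0,0.04,0,0,0,0],[0,0.02,0,0,0,0],[0,0,0,0,0,0],[0,0,0,0,0,0],[0,0,0,0,0,0]]]'
python3 -m creep '[[[0,0.005,0,0,0,0],[0,0.005,0,0,0,0],[0,0,0,0,0,0],[0,0,0,0,0,0]]]'
```

```text
time_s: 11.55
tool_pos: [0.5429, -0.3328, 0.1888]
orientation: [-0.7, 0.7, 0.099, -0.1]
force: [-0.6, -1.1, -0.8]
opening: 0.0157
time_s: 11.95
tool_pos: [0.5425, -0.3326, 0.1869]
orientation: [0.7, -0.7, -0.099, 0.1]
force: [-0.9, 0.0, -1.4]
opening: 0.0156
```

```bash
for i in 1 2; do python3 -m creep '[[[0,0.005,0,0,0,0],[0,0.004,0,0,0,0],[0,0,0,0,0,0],[0,0,0,0,0,0]]]' | grep -E "pos|force"; done
```

```text
tool_pos: [0.5426, -0.3326, 0.1856]
force: [0.2, 0.1, -0.3]
tool_pos: [0.5427, -0.3327, 0.1852]
force: [-0.9, 0.9, 5.5]
```

The bar rests on the arm: Fz rose to 5.5 N at TCP z = 0.185. Releasing.

```bash
python3 -m creep '[[[0,0,0,0,0,0],[0,0,0,0,0,0],[0,0,0,0,0,0],[0,0,0,0,0,0],[0,0,0,0,0,0],[0,0,0,0,0,0],[0,0,0,0,0,0],[0,-0.05,0,0,0,0],[0,-0.1,0,0,0,0],[0,-0.1,0,0,0,0],[0,-0.1,0,0,0,0],[0,-0.1,0,0,0,0],[0,-0.1,0,0,0,0],[0,-0.1,0,0,0,0],[0,0,0,0,0,0]]]' 0.4
python3 -c "
from h import *
import cv2
go([.54,.2178,.26],.09)
for n in('side',): cv2.imwrite(f'pics/{n}6.png',viewer.capture(n)[:,:,::-1])
i=cv2.imread('pics/side6.png')
cv2.imwrite('pics/side6b.png',cv2.resize(i[210:380,390:540],None,fx=4,fy=4,interpolation=cv2.INTER_CUBIC))
"
```

```text
time_s: 14.25
tool_pos: [0.544, -0.3335, 0.2853]
orientation: [-0.699, 0.701, 0.1, -0.099]
force: [-0.7, 0.3, 0.6]
opening: 0.0529
t 14.25 pos [ 0.544  -0.3335  0.2853] F [-0.7  0.3  0.6] open 0.0529
shift units total [0.9961 0.1577 3.5381]
turn units [0.0005 0.0305 0.0003]
```

View pics/side6b.png

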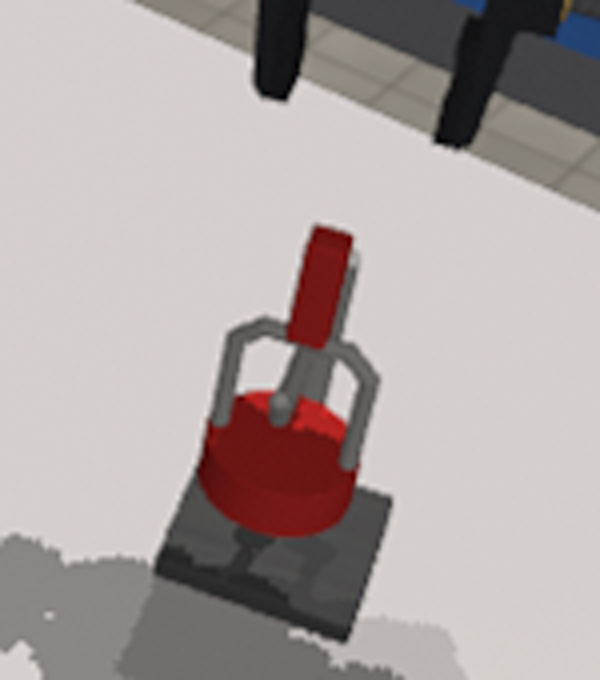

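The cap hangs on the hook, bail on the arm and tip visible in front at about (460,312). Now to the filter.

```bash
python3 -m creep '[[[0.04,0,0.1,0,0,0],[0.05,0,0.18,0,0,0],[0.056,0,0.204,0,0,0],[0.056,0,0.204,0,0,0],[0.056,0,0.204,0,0,0],[0.056,0,0.204,0,0,0],[0.056,0,0.204,0,0,0],[0.056,0,0.204,0,0,0],[0.056,0,0.204,0,0,0],[0.056,0,0.204,0,0,0],[0.056,0,0.204,0,0,0],[0.056,0,0.204,0,0,0],[0.056,0,0.204,0,0,0],[0.056,0,0.204,0,0,0],[0.056,0,0.204,0,0,0],[0.056,0,0.204,0,0,0],[0.056,0,0.204,0,0,0],[0.056,0,0.15,0,0,0],[0.01,0,0.05,0,0.015,0],[0,0,0,0,0.0155,0]]]' 0.22
python3 -m creep '[[[0,0.1,0,0,0,0],[0,0.2,0,0,0,0],[0,0.2,0,0,0,0],[0,0.2,0,0,0,0],[0,0,0,0,0,0],[0,0,0,0,0,0]]]'
python3 -c "
from h import *
import cv2
go([.539,.2178,.12],.09)
for n in('side','top'): cv2.imwrite(f'pics/{n}7.png',viewer.capture(n)[:,:,::-1])
i=cv2.imread('pics/side7.png')
cv2.imwrite('pics/side7b.png',cv2.resize(i[110:260,150:340],None,fx=4,fy=4,interpolation=cv2.INTER_CUBIC))
"
```

```text
time_s: 16.3
tool_pos: [0.5368, 0.2211, 0.2799]
orientation: [-0.706, 0.706, 0.03, -0.033]
force: [0.4, -1.3, 0.3]
opening: 0.0686
time_s: 16.9
tool_pos: [0.5369, 0.2186, 0.1751]
orientation: [-0.706, 0.707, 0.03, -0.034]
force: [1.5, -0.3, 0.9]
opening: 0.0689
t 16.9 pos [0.5369 0.2186 0.1751] F [ 1.5 -0.3  0.9] open 0.0689
shift units total [ 0.0152  0.3672 -0.0064]
turn units [ 0.0001  0.0002 -0.0009]
```

View pics/side7b.png

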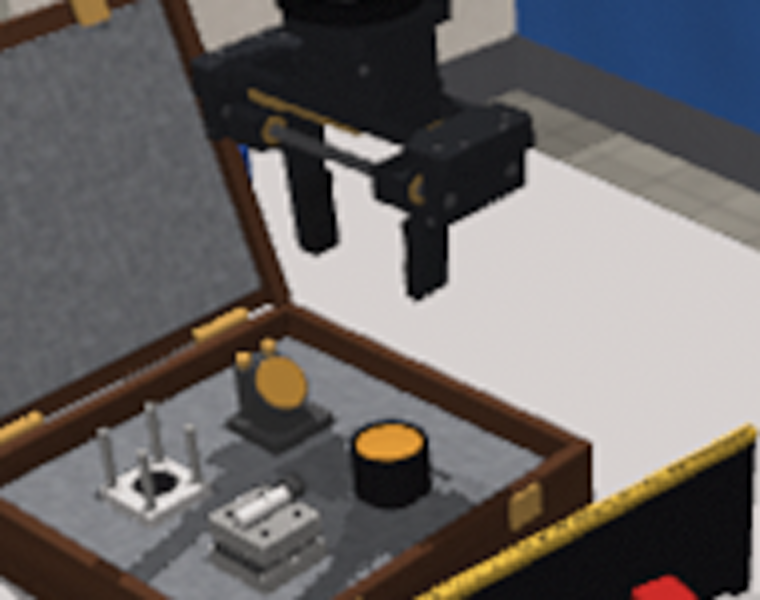

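View pics/top7.png

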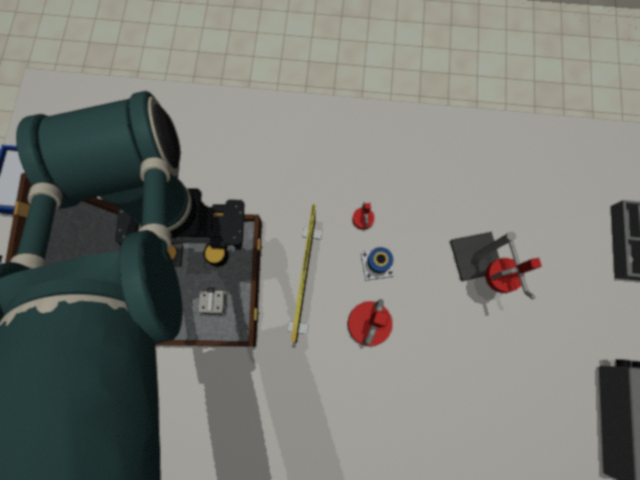

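```bash
python3 -m creep '[[[0.008,0,-0.003,0,0,-0.0009],[0.008,0.1,-0.003,0,0,0],[0,0.15,0,0,0,0],[0,0.15,0,0,0,0],[0,0.15,0,0,0,0],[0,0.1,0,0,0,0],[0,0.05,0,0,0,0],[0,0,0,0,0,0],[0,0,0,0,0,0]]]'
python3 -c "
from h import *
import cv2
go([.539,.2178,.038],.09)
for n in('side','top'): cv2.imwrite(f'pics/{n}8.png',viewer.capture(n)[:,:,::-1])
i=cv2.imread('pics/side8.png')
cv2.imwrite('pics/side8b.png',cv2.resize(i[150:270,180:330],None,fx=5,fy=5,interpolation=cv2.INTER_CUBIC))
"
```

```text
time_s: 17.9
tool_pos: [0.5418, 0.2186, 0.0723]
orientation: [0.707, -0.706, -0.034, 0.03]
force: [-0.0, -0.1, 1.1]
opening: 0.0689
t 17.9 pos [0.5418 0.2186 0.0723] F [-0.  -0.1  1.1] open 0.0689
shift units total [-0.0204  0.2288 -0.0036]
turn units [-0.0001  0.      0.0008]
```

View pics/side8b.png

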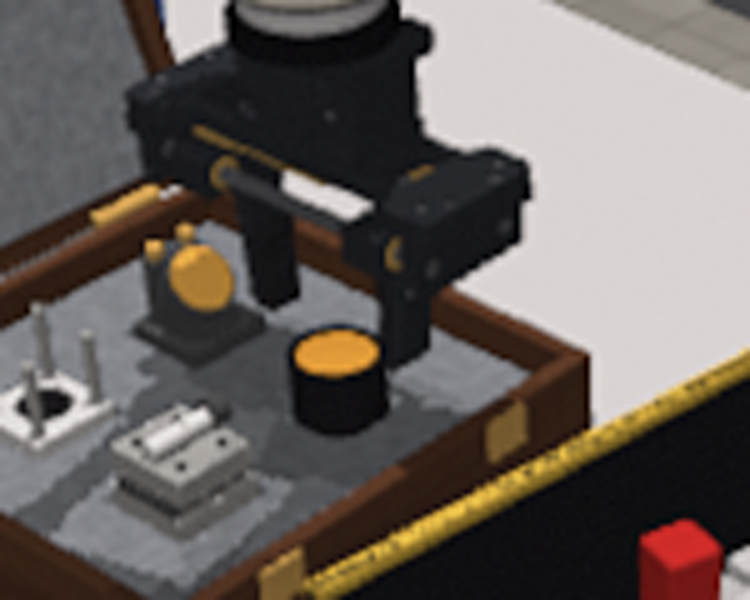

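```bash
python3 -m creep '[[[-0.01,0,-0.002,0,0,0.0006],[-0.008,0.05,0,0,0,0],[0,0.08,0,0,0,0],[0,0.06,0,0,0,0],[0,0.03,0,0,0,0],[0,0,0,0,0,0],[0,0,0,0,0,0]]]'
python3 -c "
from h import *
import cv2
go([.539,.2178,.039],.09)
cv2.imwrite('pics/side9.png',viewer.capture('side')[:,:,::-1])
i=cv2.imread('pics/side9.png')
cv2.imwrite('pics/side9b.png',cv2.resize(i[170:260,190:300],None,fx=7,fy=6,interpolation=cv2.INTER_CUBIC))
"
```

```text
time_s: 18.7
tool_pos: [0.5384, 0.2178, 0.0383]
orientation: [0.706, -0.706, -0.032, 0.032]
force: [0.6, 0.9, -0.6]
opening: 0.0688
t 18.7 pos [0.5384 0.2178 0.0383] F [ 0.6  0.9 -0.6] open 0.0688
shift units total [ 0.0038 -0.0047 -0.0003]
turn units [-0.      0.     -0.0001]
```

View pics/side9b.png

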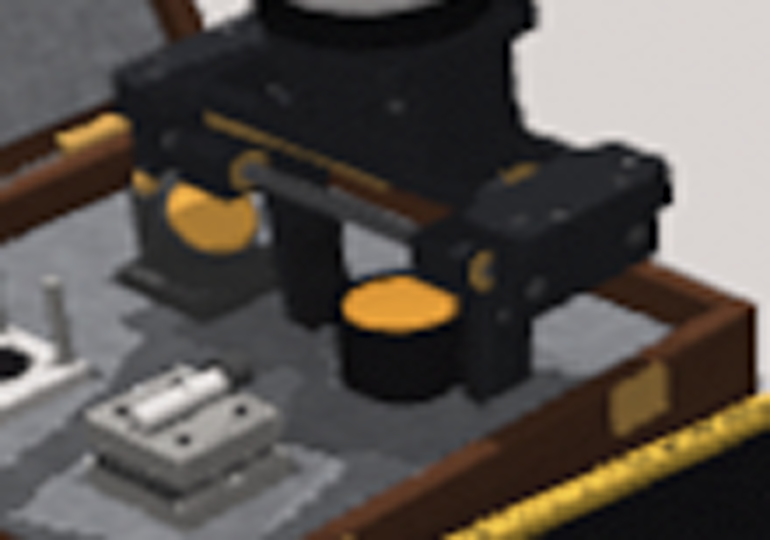

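The fingers straddle the filter at about (247,222), clear of mirror and wall. Closing.

```bash
python3 -m creep '[[[0,0,0,0,0,0],[0,0,0,0,0,0],[0,0,0,0,0,0],[0,0,0,0,0,0],[0,0,0,0,0,0],[0,0,0,0,0,0],[0,0,0,0,0,0]]]' 1
python3 -m creep '[[[0,-0.03,0,0,0,0],[0,-0.06,0,0,0,0],[0,-0.1,0,0,0,0],[0,-0.15,0,0,0,0],[0,-0.18,0,0,0,0],[0,-0.2,0,0,0,0],[0,-0.2,0,0,0,0],[0,-0.15,0,0,0,0],[0,-0.08,0,0,0,0],[0,-0.03,0,0,0,0],[0,0,0,0,0,0],[0,0,0,0,0,0]]]'
python3 -c "
from h import *
import cv2
go([.561,-.1098,.21],.06)
cv2.imwrite('pics/side10.png',viewer.capture('side')[:,:,::-1])
i=cv2.imread('pics/side10.png')
cv2.imwrite('pics/side10b.png',cv2.resize(i[80:260,150:340],None,fx=4,fy=3.3,interpolation=cv2.INTER_CUBIC))
"
```

```text
time_s: 19.45
tool_pos: [0.5388, 0.218, 0.039]
orientation: [0.707, -0.706, -0.032, 0.032]
force: [-1.6, 0.4, 2.7]
opening: 0.0454
time_s: 20.65
tool_pos: [0.5377, 0.2175, 0.2142]
orientation: [-0.706, 0.707, 0.031, -0.033]
force: [0.4, 0.3, -1.9]
opening: 0.0458
t 20.65 pos [0.5377 0.2175 0.2142] F [ 0.4  0.3 -1.9] open 0.0458
shift units total [-0.0419  0.0293 -2.187 ]
turn units [ 0.0001  0.0048 -0.0004]
```

View pics/side10b.png

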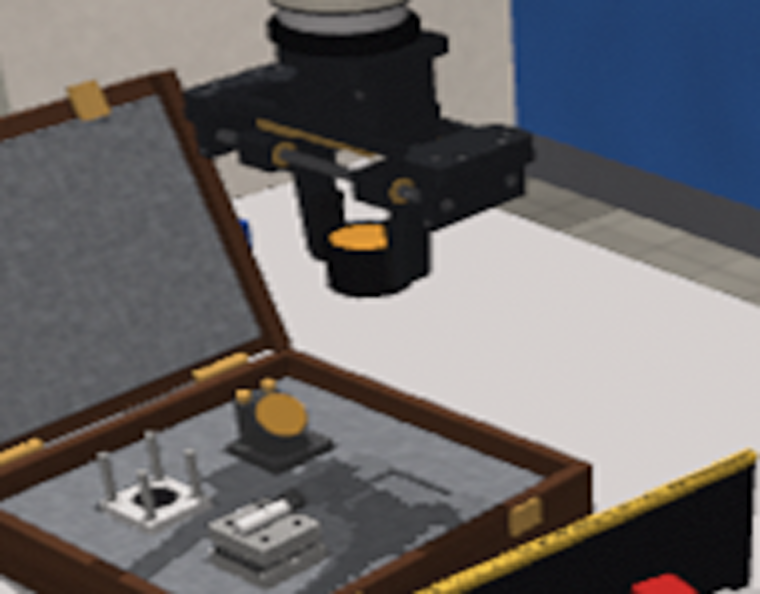

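```bash
python3 -m creep '[[[0,0,-0.05,0,0,0],[-0.003,0,-0.1,0,0,0],[-0.003,0,-0.145,0,0,0],[-0.003,0,-0.145,0,0,0],[-0.003,0,-0.145,0,0,0],[-0.003,0,-0.145,0,0,0],[-0.003,0,-0.145,0,0,0],[-0.003,0,-0.145,0,0,0],[-0.003,0,-0.145,0,0,0],[-0.003,0,-0.145,0,0,0],[-0.003,0,-0.145,0,0,0],[-0.003,0,-0.145,0,0,0],[-0.003,0,-0.145,0,0,0],[-0.003,0,-0.145,0,0,0],[-0.003,0,-0.145,0,0,0],[0,0,-0.1,0,0,0],[0,0,-0.05,0,0,0],[0,0,0,0,0,0],[0,0,0,0,0,0]]]'
python3 -c "
from h import *
import cv2
go([.561,-.1098,.12],.09)
for n in('side','top'): cv2.imwrite(f'pics/{n}11.png',viewer.capture(n)[:,:,::-1])
"
```

```text
time_s: 22.6
tool_pos: [0.5616, -0.1089, 0.2154]
orientation: [0.707, -0.706, -0.032, 0.032]
force: [-0.2, -0.4, -1.3]
opening: 0.0459
t 22.6 pos [ 0.5616 -0.1089  0.2154] F [-0.2 -0.4 -1.3] open 0.0459
shift units total [-0.0043  0.6361 -0.006 ]
turn units [-0.0001 -0.     -0.0001]
```

View pics/side11.png

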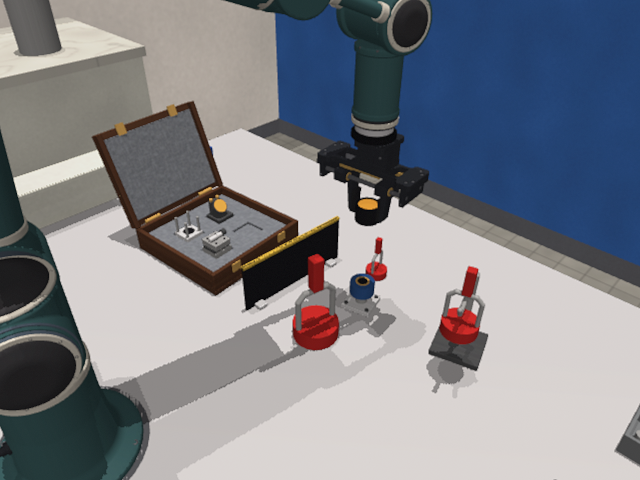

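The filter is carried level at (368,207), above the detector at (362,286). Cap still hanging. Descending.

```bash
python3 -m creep '[[[-0.003,0.06,-0.003,0,0,0],[0,0.12,-0.003,0,0,0],[0,0.15,0,0,0,0],[0,0.15,0,0,0,0],[0,0.13,0,0,0,0],[0,0.1,0,0,0,0],[0,0.08,0,0,0,0],[0,0.05,0,0,0,0],[0,0.02,0,0,0,0],[0,0,0,0,0,0],[0,0,0,0,0,0],[0,0,0,0,0,0]]]'
python3 -c "
from h import *
import cv2
go([.561,-.1098,.080],.09)
for n in('side','top'): cv2.imwrite(f'pics/{n}12.png',viewer.capture(n)[:,:,::-1])
i=cv2.imread('pics/side12.png')
cv2.imwrite('pics/side12b.png',cv2.resize(i[230:330,310:420],None,fx=6,fy=6,interpolation=cv2.INTER_CUBIC))
for x,y,z in((0.561,-.1098,.06),(.561,-.1098,.07),(.561,-.1098,.107)): print(proj('side',[x,y,z]))
"
```

```text
time_s: 23.9
tool_pos: [0.5622, -0.1103, 0.0875]
orientation: [-0.706, 0.707, 0.032, -0.031]
force: [0.3, 0.6, 0.3]
opening: 0.0456
t 23.9 pos [ 0.5622 -0.1103  0.0875] F [0.3 0.6 0.3] open 0.0456
shift units total [-0.0074  0.0503  0.0041]
turn units [0.0001 0.     0.0002]
[362.15838263 280.47596082]
[362.44842015 276.59729958]
[363.55070319 261.85650884]
```

View pics/side12b.png

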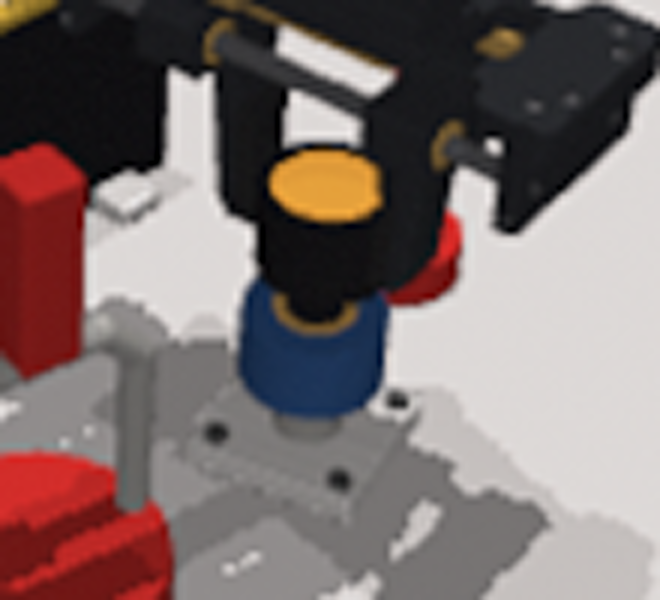

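```bash
python3 -c "
from h import *
import cv2
print(onz('side',cr(310,230,6,325.5,186),.1115), onz('side',cr(310,230,6,323.5,186),.1115))
i=cv2.imread('pics/side12.png')
m=cv2.inRange(cv2.cvtColor(i,cv2.COLOR_BGR2HSV),(8,130,120),(25,255,255)); m[:245]=0;m[275:]=0;m[:,:345]=0;m[:,385:]=0
ys,xs=np.nonzero(m);print(len(xs),xs.min(),xs.max(),ys.min(),ys.max(),xs.mean(),ys.mean())
for y in range(ys.min(),ys.max()+1): print(y,xs[ys==y].min(),xs[ys==y].max())
"
```

```text
[ 0.55983322 -0.11113371  0.1115    ] [ 0.55938288 -0.11067398  0.1115    ]
181 355 373 255 266 363.96685082872926 260.51381215469615
255 360 367
256 358 370
257 356 371
258 356 372
259 355 372
260 355 372
261 355 372
262 355 372
263 356 373
264 357 372
265 359 371
266 362 369
```

View pics/top12.png

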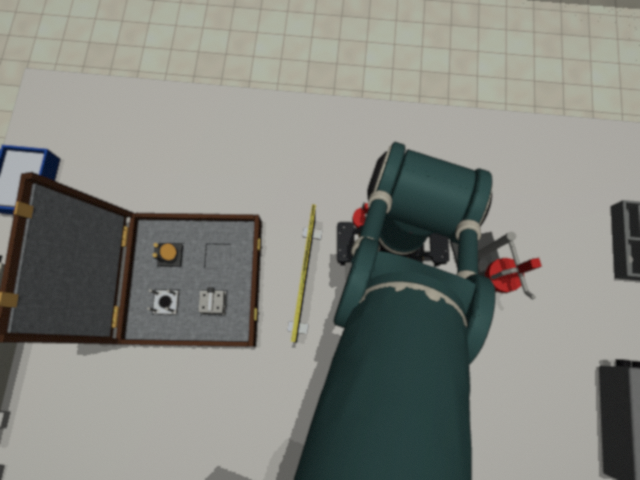

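```bash
python3 -m creep '[[[-0.003,0.015,0.003,0,0,0],[0,0.02,0,0,0,0],[0,0.015,0,0,0,0],[0,0,0,0,0,0],[0,0,0,0,0,0],[0,0,0,0,0,0],[0,0,0,0,0,0],[0,0,0,0,0,0]]]'
python3 -c "
from h import *
import cv2
go([.561,-.1098,.080],.09)
i=viewer.capture('side')[:,:,::-1];cv2.imwrite('pics/side13.png',i)
cv2.imwrite('pics/side13b.png',cv2.resize(i[230:330,310:420],None,fx=6,fy=6,interpolation=cv2.INTER_CUBIC))
m=cv2.inRange(cv2.cvtColor(np.ascontiguousarray(i),cv2.COLOR_BGR2HSV),(8,130,120),(25,255,255)); m[:245]=0;m[275:]=0;m[:,:345]=0;m[:,385:]=0
ys,xs=np.nonzero(m);p=((xs.min()+xs.max())/2,(ys.min()+ys.max())/2);print(p,onz('side',p,.104),proj('side',[.561,-.1098,.104]))
go([.561,-.1098,.080],.09)
"
```

```text
time_s: 24.8
tool_pos: [0.561, -0.1097, 0.0792]
orientation: [0.706, -0.706, -0.032, 0.032]
force: [-0.1, 0.7, -0.8]
opening: 0.0459
t 24.8 pos [ 0.561  -0.1097  0.0792] F [-0.1  0.7 -0.8] open 0.0459
shift units total [-0.0001 -0.0054 -0.0005]
turn units [-0.  0. -0.]
(np.float64(362.5), np.float64(264.0)) [ 0.5574693  -0.11032716  0.104     ] [363.45957607 263.0751485 ]
t 24.85 pos [ 0.561  -0.1097  0.0792] F [ 0.7 -0.1 -1.2] open 0.0455
shift units total [-0.0002 -0.0052 -0.0005]
turn units [-0.  0. -0.]
```

View pics/side13b.png

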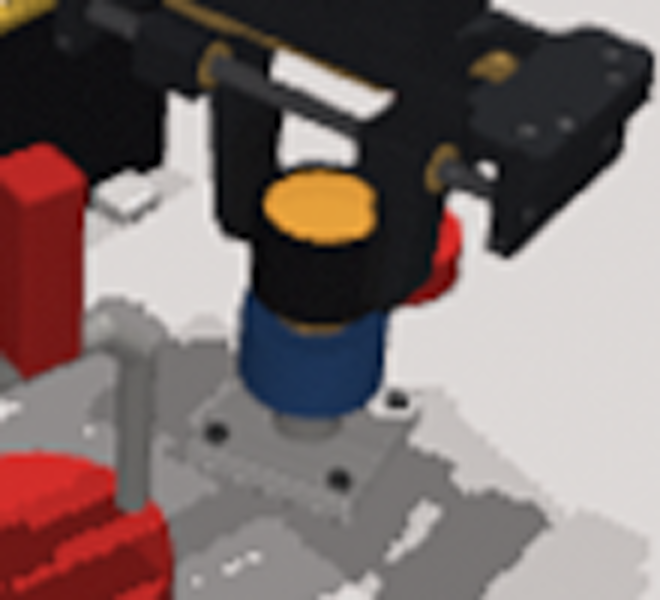

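Side and TCP readings disagree by about 2 mm, so I'll check with a model overlay.

```bash
cat > ov.py <<'E'
from h import *
import cv2
def ov(src,out,cyl,box,k,n='side'):
    x,y,w,h=box; i=cv2.resize(cv2.imread(src)[y:y+h,x:x+w],None,fx=k,fy=k,interpolation=cv2.INTER_CUBIC)
    a=np.linspace(0,2*np.pi,121)
    for (cx,cy,z,r,col) in cyl:
        p=proj(n,np.stack([cx+r*np.cos(a),cy+r*np.sin(a),z+0*a],-1)); p=((p-[x,y]+.5)*k-.5)
        cv2.polylines(i,[np.round(p*8).astype(int)],True,col,1,cv2.LINE_AA,3)
    cv2.imwrite(out,i)
E
python3 -c "
from ov import *
G=(0,255,0);W=(255,255,255)
ov('pics/side13.png','pics/ov13.png',[(.561,-.1098,.06,.025,W),(.561,-.1098,.032,.025,W),(.561,-.1097,.0692,.023,G),(.561,-.1097,.1032,.023,G)],(320,240,90,70),8)
ov('pics/side0.png','pics/ov0.png',[(.539,.2178,.063,.023,G),(.539,.2178,.035,.023,G)],(210,190,80,60),8)
"
```

```text
(no output)
```

View pics/ov13.png

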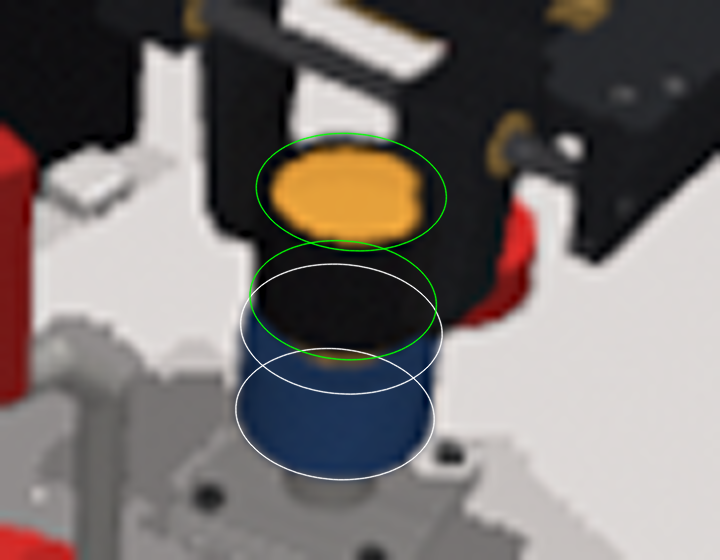

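View pics/ov0.png

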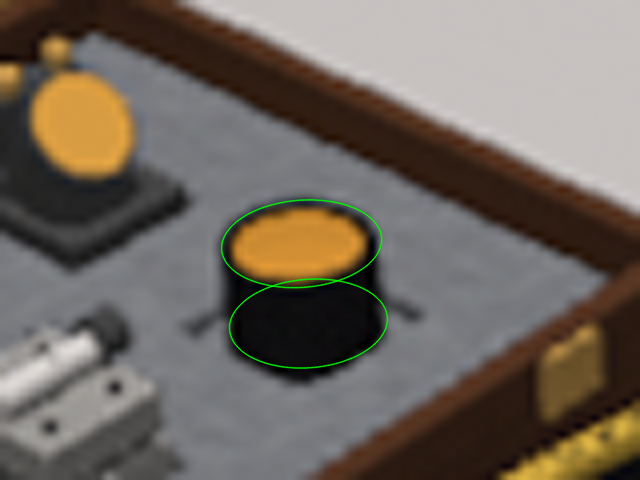

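The overlay puts filter and detector head concentric to about 1 mm, with a gap near 9–10 mm, level. The cap still hangs on the hook in the latest top picture, at about (505,275). Handing in.

```bash
python3 -c "
from h import *
go([.561,-.1098,.080],.09); print(abs(ctrl.get_obs()['qd']).max()); print(ctrl.job_done())"
```

```text
t 24.85 pos [ 0.561  -0.1097  0.0792] F [ 0.7 -0.1 -1.2] open 0.0455
shift units total [-0.0002 -0.0052 -0.0005]
turn units [-0.  0. -0.]
0.002306496865057104
the job is handed in; nothing more can be done
None
```

I took the middle-sized red cap off the detector and hung it by its bail on the hook. I then lifted the amber filter out of the case, carried it over the screen and handed the job in at 24.85 s with the filter held above the sensor window.

**Last checks:**
- The TCP read 0.1 mm off the sensor centre I measured from the pictures, with the tool level to within reading error and the arm still.
- The gap under the filter is about 9 mm by the TCP reading.
- The filter was still gripped (opening 45.5 mm), and no contact force showed at the detector.
- In the last top picture, taken just before the final 8 mm descent, the cap was still hanging and the other three optics were in their seats.

**Checks that disagreed or went wrong:**
- **Filter centring:** the amber disc's pixel centre in the side picture, partly hidden by a finger, put the filter about 3 mm off centre. The model overlay put it within about 1 mm, so I left it there.
- **Joint 6:** it sat at its range stop before the hook, reading -2.5525 against a stated -2.55. The tool ended about 12 mm short of the pre-hook point and tilted by about 1.5°, which I corrected before threading the bail.

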